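Hang the salvaged tap head on the free hook of the rotary rack

TASK

On the rotary rack, turn the one empty hook round to the pointer at the front, out from under the wire guard. Then hang the loose chrome tap head upright on that hook, bore over the upturned prong, fully down and released, with the hook still at the pointer; the hook is springy and a little bent, so feel for the bore gently (never over 20 N on the rack through the tap head) and leave everything else lying where it is.

Things in the scene. Friction and masses are not known exactly. Their poses are not given: they have to be found in the camera images.
- carousel: rotary rack's fixed foot: dark disc 200 mm wide, 12 mm thick; origin at its centre on the table, z = axis of rotation, own -x = the front. A grid of 6 mm steel wire (97 to 179 mm from the axis, 202 to 208 mm above the table, one rear post) covers the rack from 60 deg either side of the front round the back; hooks can be loaded only in the open front gap
- pointer (a point): tip of the flat aluminium pointer tongue at the foot's front, 165 mm from the axis, 12 mm high; the empty hook belongs above it
- rotor (a joint): angle of the turning part, rad, counter-clockwise from above; 0 = empty hook exactly at the pointer; starts at 1.1 to 2.2, limits +-2.7. Friction about 0.45 N m; stays where left. Five hooks 72 deg apart; the other four carry look-alike tap heads, fixed to it (tops 193 mm above the table)
- handle (a point): top centre of the upright steel turning handle: pin 16 mm thick, 52 mm tall, top 265 mm above the table, 55 mm from the axis, opposite the empty hook, on the black top disc (75 mm radius, upper face at 213 mm). Grip it from above and lead it round the axis
- hook (a point): nominal top centre of the empty hook's prong, 120 mm from the axis, 155 mm above the table, axes turn with the rotor (-x outward, z up). The real prong is not quite here (not measured): its arm is bent, so it stands 5 to 12 mm to one side (see or feel which) along the circle round the axis, and up to 4 mm nearer to or farther from the axis
- hook_arm (a point): where the empty hook's arm leaves the hub, 30 mm from the axis, 100 mm high. The prong at its outer end is a round upright pin 11 mm thick, flat top with 1.5 mm chamfer, 50 mm above the arm. The whole hook yields straight down under load, 1 N per mm, up to 25 mm, and springs back; sideways it gives only above 5 N. Load on the rack through the tap head must stay under 20 N
- tap: the loose chrome tap head, standing upright: origin at the centre of its underside, z up, 85 mm tall, 0.18 to 0.27 kg. Flat flange below, 64 mm wide, 8 mm thick; a bore 14 mm wide and 45 mm deep opens in the middle of the flat underside. Hung fully down, the underside is 45 mm below the top of the unloaded prong, plus 2 to 3 mm of spring sag
- tap_knob (a point): centre of the tap head's round knob, 69 mm above its underside: 28 mm wide, from 56 to 82 mm height, to be gripped from above; the neck below it is 26 to 34 mm wide
- spindle_a: turned wooden spindle, 30 mm thick, 115 mm tall, standing; origin at its foot. Bystander
- spindle_b: second wooden spindle, same shape. Bystander
- valve: brass valve body, upright 38 mm cylinder with a cross pipe 75 mm long, 70 mm tall. Bystander
- jar: glass jar, 64 mm wide, 85 mm tall. Bystander
- collar: brass ring lying flat, 52 mm wide, 18 mm high. Bystander
- spanner: steel spanner lying flat. Bystander
- spout: curved chrome spout lying flat, about 150 mm long, 24 mm thick. Bystander
Things that resemble listed ones, but are neither listed nor needed, are in the scene too. Leave any brown, green or purple look-alike of the tap alone.

How it is judged (in metres and radians):
On the way, in this order (a step that is already met when the one before it is completed fails the run):
1. the empty hook has been turned to the front pointer (within 0.12 rad) and stays there (value of joint rotor between -0.12 and 0.12 rad and velocity of joint rotor between -0.1 and 0.1 rad/s), for 0.3 s.
2. the tap head hangs fully down on the empty hook, the hook at the front (z of tap in the frame of hook between -0.053 and -0.04 m and horizontal distance between tap and hook below 0.018 m and angle between tap's own z axis and vertical below 0.15 rad and value of joint rotor between -0.15 and 0.15 rad), for 0.2 s.
At the end, for the whole second after the job is handed in: The rotor stands within 0.15 rad of 0 (empty hook at the pointer) and the tap head hangs at rest on the empty hook, borne by the rack: underside 40 to 53 mm below hook, within 18 mm of it horizontally, upright within 0.15 rad (all of step 2 and linear speed of tap below 0.02 m/s and contact force between tap and carousel above 0.8 N); the robot touches nothing.
It fails at once if the tap head loads the rack with more than 20 N (contact force between tap and carousel above 20 N).
It fails at once if the tap head is tipped over (angle between tap's own z axis and vertical above 0.7 rad).
It fails at once if a bystander is moved more than 30 mm (distance of any of spindle_a, spindle_b, valve, jar, collar, spanner, spout from where it was at the start of the episode above 0.03 m).
It also fails if it takes over 72 s, if anything falls off the work surface, if the arm or the gripper's body presses on something with over 40 N, if the wrist force passes 120 N, or if a joint passes its speed limit or range.

ROBOT

A 6-joint arm with a two-finger parallel gripper is mounted at the origin on the work surface. World frame = base frame: x ahead of the robot, y to its left, z up, the work surface at z = 0. Lengths are in mm, angles in rad, forces in N, time in s.
With the tool pointing down it reaches from about 300 to 775 mm from the base axis. Payload 14.6 kg.
Tool frame: the origin (TCP) lies on the centre line of the jaws, within the pads' length; the fingertips stand 19 mm ahead of it and the grasp point (between the pads) is the TCP (bot.tip_reach is the distance from the TCP to the fingertips, in mm); y points along the fingers, x is the direction in which the jaws open and shut, and the axes are right-handed (so a half turn about y gives the same grasp; the last joint's range is limited). The gripper opens to 85 mm and grips with 20 to 120 N. Pads are 22 mm wide; open, the fingers measure 114 mm over their backs; the gripper's body (76 mm by 85 mm) begins 54 mm behind the grasp point. The pads swing forward as they close: fully open they stand 13 mm farther back than shut.
Start: joints at [-1.349, 0.3, 1.521, -0, 1.321, -0.067], TCP at [156.634, -527.215, 250.281] pointing down, gripper open.
Joint ranges: [-3.03, 3.03], [-0.79, 2.21], [0.23, 2.52], [-1.04, 4.18], [0, 3.07], [-2.55, 2.55]. Speed limits (rad/s): [2.22, 2.22, 2.57, 3.14, 3.14, 3.14].

INTERFACE

Orientations are given as a unit quaternion [w, x, y, z].
In Python, from rig import bot gives the robot as it stands. Calls block until the motion is done:
- bot.move_to(position, orientation): joint-space move of the TCP to a pose.
- bot.servo_line(position, attitude=None, speed=150, until_force=None): straight line of the TCP; attitude=None keeps the orientation; speed is the mean speed in mm/s. With until_force (N) it stops when the force on the tool has changed by that much, and returns True; else False.
- bot.move_joints(angles): joint-space move.
- bot.move_gripper(opening, grip_force=None): finger opening in mm; grip_force is the grip in N (None keeps the last); returns when the fingers have stopped.
- bot.dwell(seconds).
- bot.ik(position, orientation): joint angles nearest the present ones, or None.
- bot.read_state(): the state.
- bot.read_camera(name): name is "scene" or "top" or "wrist"; returns a dict with "image" (400x640x3 uint8, blue, green, red), "depth" (400x640 float32, mm along the optical axis (not along the pixel's ray), 0 where there is no reading), "fovy" (degrees; the focal length in pixels is half the picture's height over the tangent of half this angle, whatever the lens; pixels are square), "cx", "cy" (the principal point, pixels), "eye" and "attitude" of the camera in the world; the wrist camera has in their place "mount" (4x4, takes a point from camera to tool coordinates, whose origin is the TCP and whose axes are the tool frame's). Camera axes: x right, y down, z forward; pixel columns grow to the right and rows downward; lengths in mm; the calibration is good to about 2 mm. A picture is of the moment at which its call begins: read the wrist's pose just before it.
A pose or a line that the arm cannot do raises bot.MotionError and nothing moves.
- bot.finish_job(): hands the job in, once; it reports no verdict.
The state is a dict: "clock": time; "joint_positions": joint angles; "qvel": joint speeds; "effort": joint torques, N m; "ee_pos": TCP position; "tool_rot": TCP orientation; "ft_force": force on the tool from outside, world axes, zero at the start; "moment": the same for the moment, N m; "grip_width": finger opening in mm.
Only numpy, scipy, OpenCV 4.12 (cv2) and the standard library are available. Lean on these libraries where they do the work, as an engineer would, in place of code of your own. Each camera call takes 0.05 s, during which the arm holds its last target.

## Working session

There is one attempt and no reset: what is moved stays moved. The work goes in short steps, each a Python script; the robot and the scene stay as the last script left them, time stands still between calls to the robot, and variables do not carry over. Pictures are saved under pics/ and viewed, and the job is handed in when it is done.

```bash
ls; mkdir -p pics; cat > h.py <<'E'
import numpy as np, cv2
from rig import bot
from scipy.spatial.transform import Rotation as R
def rot(q): return R.from_quat([q[1],q[2],q[3],q[0]]).as_matrix()
def cam(name):
    s=bot.read_state(); c=bot.read_camera(name)
    f=c['image'].shape[0]/2/np.tan(np.radians(c['fovy'])/2); c['f']=f
    if name=='wrist':
        M=np.array(c['mount'],float); T=np.eye(4); T[:3,:3]=rot(s['tool_rot']); T[:3,3]=s['ee_pos']
        c['T']=T@M
    else:
        T=np.eye(4); a=np.array(c['attitude'],float)
        T[:3,:3]=a if a.shape==(3,3) else rot(a); T[:3,3]=c['eye']; c['T']=T
    return c
def ray(c,u,v):
    d=np.array([(u-c['cx'])/c['f'],(v-c['cy'])/c['f'],1.]); return c['T'][:3,3], c['T'][:3,:3]@d
def onz(c,u,v,z):
    e,d=ray(c,u,v); return e+d*(z-e[2])/d[2]
def cloud(c):
    h,w=c['depth'].shape; u,v=np.meshgrid(np.arange(w),np.arange(h)); z=c['depth'].astype(float)
    P=np.stack([(u-c['cx'])/c['f']*z,(v-c['cy'])/c['f']*z,z],-1)
    P=P@c['T'][:3,:3].T+c['T'][:3,3]; P[z==0]=np.nan; return P
def proj(c,p):
    q=c['T'][:3,:3].T@(np.array(p,float)-c['T'][:3,3]); return q[0]/q[2]*c['f']+c['cx'],q[1]/q[2]*c['f']+c['cy']
E
python3 - <<'E'
from h import *
for n in ['scene','top','wrist']:
    c=cam(n); cv2.imwrite(f'pics/{n}0.png',c['image']); np.savez(f'pics/{n}0.npz',T=c['T'],f=c['f'],cx=c['cx'],cy=c['cy'],depth=c['depth'],image=c['image'])
    print(n,c['T'].round(3),c['f'],c['cx'],c['cy'],(c['depth']==0).mean())
print(bot.read_state())
E
```

```text
pics
scene [[ 4.340000e-01  5.110000e-01 -7.420000e-01  1.335993e+03]
 [ 9.010000e-01 -2.340000e-01  3.650000e-01 -4.622240e+02]
 [ 1.300000e-02 -8.270000e-01 -5.620000e-01  8.145480e+02]
 [ 0.000000e+00  0.000000e+00  0.000000e+00  1.000000e+00]] 457.72176241552563 320.9428370478798 195.5310367062325 0.0195625
top [[ 1.900000e-02 -9.800000e-01  2.000000e-01  1.155630e+02]
 [-1.000000e+00 -1.900000e-02  3.000000e-03 -6.488200e+01]
 [ 1.000000e-03 -2.000000e-01 -9.800000e-01  1.847681e+03]
 [ 0.000000e+00  0.000000e+00  0.000000e+00  1.000000e+00]] 514.7371081497184 321.3623823254752 200.96345172760434 0.00394140625
wrist [[ 2.85000e-01 -9.13000e-01 -2.93000e-01  2.32298e+02]
 [-9.59000e-01 -2.71000e-01 -8.70000e-02 -5.04267e+02]
 [-0.00000e+00  3.06000e-01 -9.52000e-01  3.73775e+02]
 [ 0.00000e+00  0.00000e+00  0.00000e+00  1.00000e+00]] 341.6471022970012 318.94464879411606 203.77538177468136 0.0039609375
{'clock': 0.15, 'joint_positions': array([-1.34861811e+00,  3.00325261e-01,  1.52140416e+00,  4.42992956e-06,
        1.32068854e+00, -6.65946275e-02]), 'qvel': array([ 0.00039943, -0.00245078, -0.00314207,  0.00211422,  0.00055359,
        0.00077088]), 'effort': array([ 1.75934903e-03, -5.43666172e+01, -3.61887002e+01,  1.65810184e-05,
        3.17503196e-03, -1.35328702e-05]), 'ee_pos': array([ 156.59548933, -527.08339467,  249.87615709]), 'tool_rot': array([ 0.56693036, -0.56654872,  0.42307558, -0.42263408]), 'ft_force': array([-0.89862879, -0.08090796,  0.38695851]), 'moment': array([ 0.03776988, -0.01918369, -0.03298499]), 'grip_width': 85.41481043733003}
```

View pics/scene0.png

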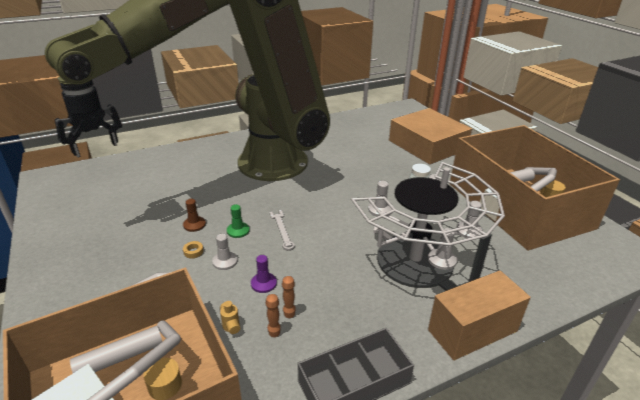

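View pics/top0.png

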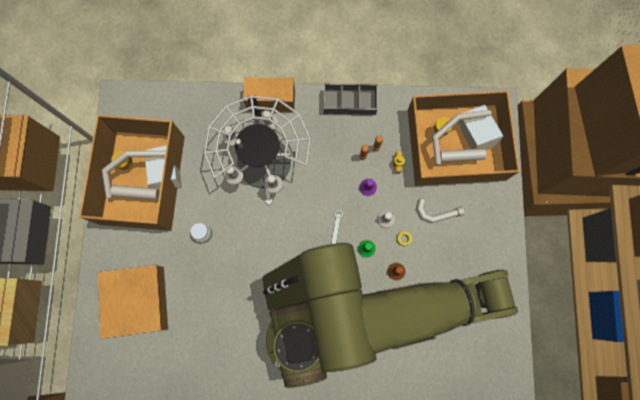

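View pics/wrist0.png

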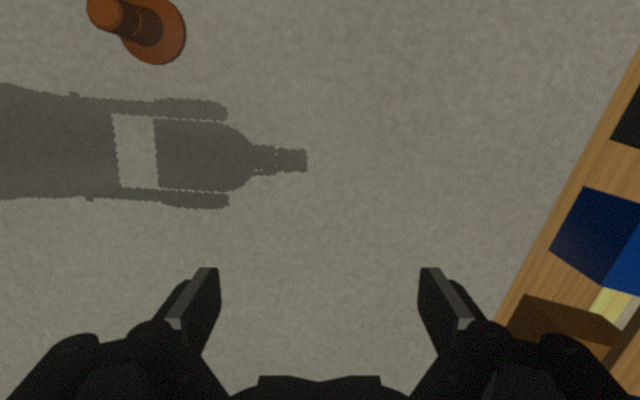

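The chrome tap is at scene (223,255) and top (387,218). The rack disc is at top (258,147), the pointer tip at top (268,203), and the handle near scene (445,177). I'll zoom in and measure them.

```bash
python3 - <<'E'
from h import *
def L(n):
    z=np.load(f'pics/{n}0.npz'); return {k:z[k] for k in z.files}
t=L('top'); s=L('scene')
for c in (t,s):
    for k in('f','cx','cy'): c[k]=float(c[k])
cv2.imwrite('pics/t1.png',cv2.resize(t['image'][85:215,190:330],None,fx=5,fy=5,interpolation=2)[:600])
cv2.imwrite('pics/s1.png',cv2.resize(s['image'][150:290,340:515],None,fx=4,fy=4,interpolation=2)[:600])
# disc centre in top
def disc(c,box):
    g=c['image'].max(2); y0,y1,x0,x1=box
    m=np.zeros(g.shape,np.uint8); m[y0:y1,x0:x1]=(g[y0:y1,x0:x1]<32)*255
    m=cv2.morphologyEx(m,cv2.MORPH_OPEN,np.ones((5,5)))
    k=max(cv2.findContours(m,0,2)[0],key=cv2.contourArea); return cv2.minAreaRect(cv2.convexHull(k)),cv2.fitEllipse(cv2.convexHull(k)),
for c,b in((t,(110,180,225,290)),(s,(165,225,380,470))):
    r=disc(c,b); print(r); print(onz(c,*r[1][0],213))
print('ptr',onz(t,268,205,12))
P=cloud(t)
m=np.isfinite(P[...,2]); 
# tap
for c,(u,v) in((t,(386,219)),(s,(223,255))):
    P=cloud(c); q=P[v-22:v+20,u-20:u+20].reshape(-1,3); q=q[q[:,2]>20]
    print('tap',len(q),q[:,2].max(), np.median(q[q[:,2]>58],0),np.median(q,0))
E
```

```text
Traceback (most recent call last):
ValueError: max() iterable argument is empty
```

View pics/t1.png

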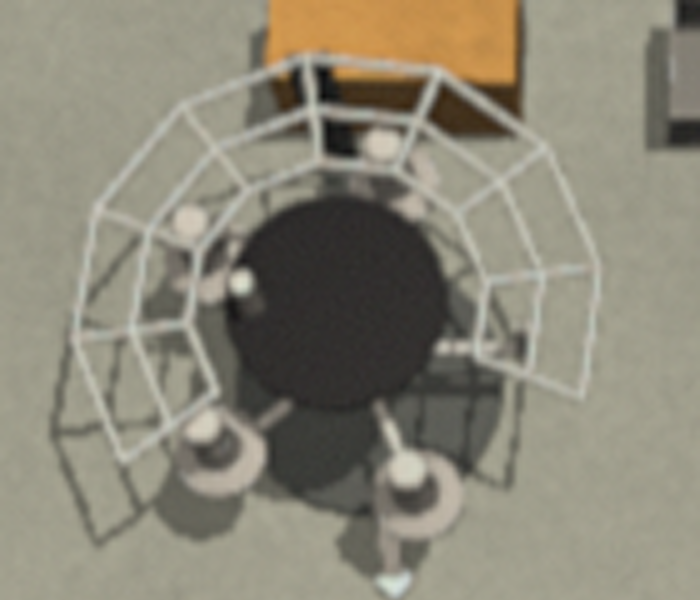

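View pics/s1.png

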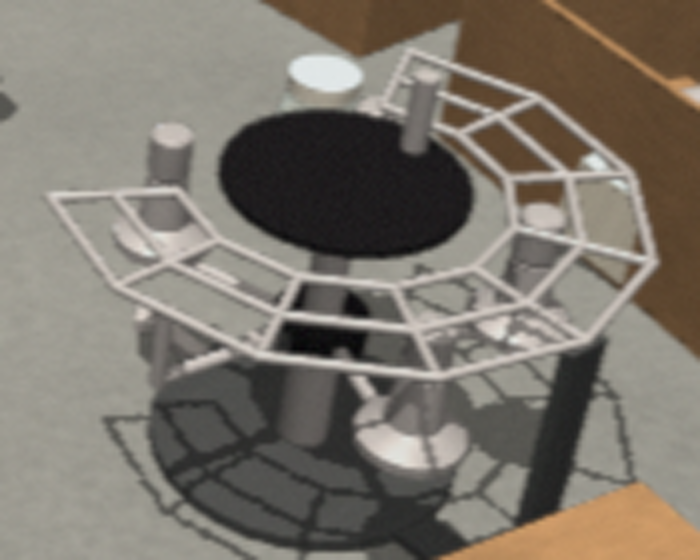

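```bash
cat >> h.py <<'E'
def L(n):
    z=np.load(f'pics/{n}.npz'); c={k:z[k] for k in z.files}
    for k in('f','cx','cy'): c[k]=float(c[k])
    return c
E
python3 - <<'E'
from h import *
t=L('top0'); s=L('scene0')
def disc(c,box):
    g=c['image'].max(2); y0,y1,x0,x1=box
    m=np.zeros(g.shape,np.uint8); m[y0:y1,x0:x1]=(g[y0:y1,x0:x1]<60)*255
    m=cv2.morphologyEx(m,cv2.MORPH_OPEN,np.ones((7,7)))
    k=max(cv2.findContours(m,0,2)[0],key=cv2.contourArea); return cv2.fitEllipse(cv2.convexHull(k))
for c,b in((t,(110,168,225,290)),(s,(165,215,380,470))):
    r=disc(c,b); print(r); print('axis',onz(c,*r[0],213))
    P=cloud(c);y0,y1,x0,x1=b;q=P[y0:y1,x0:x1].reshape(-1,3);q=q[(abs(q[:,2]-213)<4)]; print(len(q),(q[:,:2].max(0)+q[:,:2].min(0))/2)
print('ptr',onz(t,190+393/5,85+592/5,12))
print('handle', onz(t,190+241/5,85+280/5,265), onz(s,340+427/4,150+75/4,265))
print('arm',onz(t,190+470/5,85+347/5,105))
for c,(u,v) in((t,(386,219)),(s,(223,255))):
    P=cloud(c); q=P[v-25:v+20,u-20:u+20].reshape(-1,3); q=q[q[:,2]>15]
    k=q[q[:,2]>60]; print('tap',len(q),q[:,2].max(), np.median(k,0),(k.max(0)+k.min(0))/2,np.median(q,0))
cv2.imwrite('pics/tap.png',np.hstack([cv2.resize(t['image'][195:235,365:405],(400,400),interpolation=2),cv2.resize(s['image'][225:275,198:248],(400,400),interpolation=2)]))
E
```

```text
((256.8306884765625, 146.31915283203125), (42.40840530395508, 44.80080795288086), 24.505817413330078)
axis [630.42579128 156.7408843  213.        ]
1194 [659.86738211 158.30366108]
((426.1179504394531, 195.74559020996094), (35.79283142089844, 63.408363342285156), 98.99256896972656)
axis [645.31969177 153.09112653 213.        ]
1872 [635.7930904  170.08749733]
ptr [478.16360027 131.65623055  12.        ]
handle [630.71184874 210.34163241 265.        ] [632.56408624 212.94269531 265.        ]
arm [636.636848    74.45868647 105.        ]
tap 154 91.03682880635324 [ 430.43388578 -293.01396645   83.57650574] [ 433.06369891 -293.5920316    76.97569337] [ 424.43746811 -293.07945343   30.41725366]
tap 387 89.54390768218616 [ 438.97541954 -295.89511159   80.05825806] [ 432.25473968 -293.58753606   74.89744447] [ 440.6302492  -295.84545481   44.06682564]
```

View pics/tap.png

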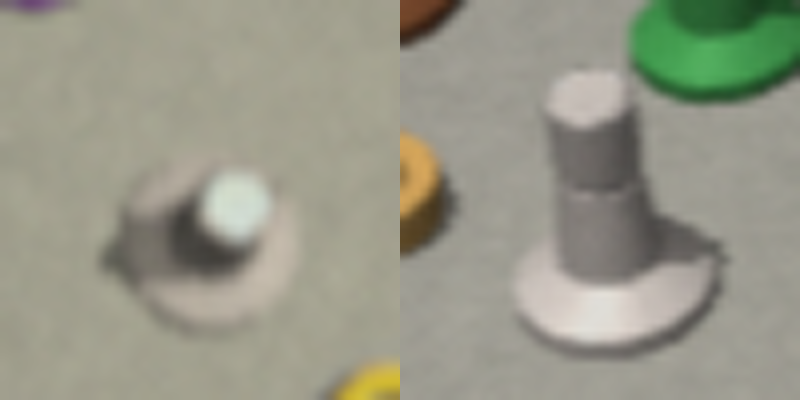

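```bash
cat >> h.py <<'E'
def Q(phi):
    x=np.array([np.cos(phi),np.sin(phi),0]); y=np.array([0,0,-1.]); M=np.stack([x,y,np.cross(x,y)],1)
    q=R.from_matrix(M).as_quat(); return np.array([q[3],*q[:3]])
def snap(n,name):
    c=cam(n); cv2.imwrite(f'pics/{name}.png',c['image']); np.savez(f'pics/{name}.npz',**{k:c[k] for k in('T','f','cx','cy','depth','image')}); return c
E
python3 - <<'E'
from h import *
s=bot.read_state(); M=rot(s['tool_rot']); print(M.round(3)); phi0=np.arctan2(M[1,0],M[0,0]); print(phi0)
for phi in (phi0+1.57,-1.57,1.57,0.,3.14):
    j=bot.ik([600,150,450],Q(phi)); print(phi,None if j is None else np.round(j,2))
    for p in([630,215,250],[700,165,250],[435,-294,70],[520,135,200]):
        j=bot.ik(p,Q(phi)); print('   ',p,None if j is None else np.round(j,2))
t=L('top0');s=L('scene0')
for z in (82,85): print('knob',onz(t,388.2-.5,215.5-.5,z),onz(s,221.4-.5,237.1-.5,z))
E
```

```text
[[ 0.285 -0.     0.959]
 [-0.959  0.001  0.285]
 [-0.001 -1.     0.   ]]
-1.2820245516869493
0.2879754483130508 [ 0.19  0.42  0.91 -0.    1.81 -0.1 ]
    [630, 215, 250] [ 0.27  0.57  1.15 -0.    1.43 -0.01]
    [700, 165, 250] [ 0.18  0.7   0.93 -0.    1.51 -0.11]
    [435, -294, 70] [-0.66  0.47  1.75 -0.    0.92 -0.95]
    [520, 135, 200] [ 0.19  0.32  1.62 -0.    1.2  -0.1 ]
-1.57 [ 0.19  0.42  0.91 -0.    1.81  1.76]
    [630, 215, 250] [ 0.27  0.57  1.15 -0.    1.43  1.84]
    [700, 165, 250] [ 0.18  0.7   0.93 -0.    1.51  1.75]
    [435, -294, 70] [-0.66  0.47  1.75 -0.    0.92  0.91]
    [520, 135, 200] [ 0.19  0.32  1.62 -0.    1.2   1.76]
1.57 [ 0.19  0.42  0.91 -0.    1.81 -1.38]
    [630, 215, 250] [ 0.27  0.57  1.15 -0.    1.43 -1.3 ]
    [700, 165, 250] [ 0.18  0.7   0.93 -0.    1.51 -1.39]
    [435, -294, 70] [-0.66  0.47  1.75 -0.    0.92 -2.23]
    [520, 135, 200] [ 0.19  0.32  1.62 -0.    1.2  -1.38]
0.0 [ 0.19  0.42  0.91 -0.    1.81  0.19]
    [630, 215, 250] [ 0.27  0.57  1.15 -0.    1.43  0.27]
    [700, 165, 250] [ 0.18  0.7   0.93 -0.    1.51  0.18]
    [435, -294, 70] [-0.66  0.47  1.75 -0.    0.92 -0.66]
    [520, 135, 200] [ 0.19  0.32  1.62 -0.    1.2   0.19]
3.14 None
    [630, 215, 250] None
    [700, 165, 250] None
    [435, -294, 70] [-0.66  0.47  1.75 -0.    0.92  2.48]
    [520, 135, 200] None
knob [ 431.15883643 -292.08960465   82.        ] [ 428.93321736 -293.29255727   82.        ]
knob [ 430.62262049 -291.70356494   85.        ] [ 432.64789303 -293.9843809    85.        ]
```

```bash
python3 - <<'E'
from h import *
bot.move_to([640,157,450],Q(1.57)); c=snap('wrist','w1'); print(bot.read_state()['clock'],bot.read_state()['ee_pos'],bot.read_state()['ft_force'])
E
```

```text
3.2167 [640.14400264 156.32535517 449.89566208] [-0.12007401 -0.1793504   0.07734256]
```

View pics/w1.png

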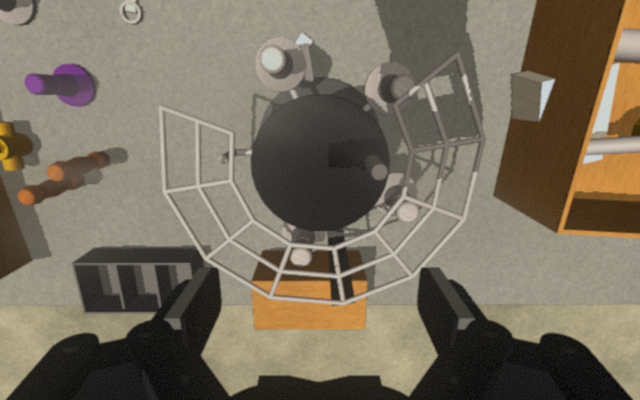

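The wrist view shows the disc centred near (320,162), the handle top at (378,172), the empty prong at (226,157) and the pointer tip near (303,40).

```bash
python3 - <<'E'
from h import *
c=L('w1'); g=c['image'].max(2)
for th in (50,60,70):
    m=np.zeros(g.shape,np.uint8); m[85:240,240:395]=(g[85:240,240:395]<th)*255
    m=cv2.morphologyEx(m,cv2.MORPH_OPEN,cv2.getStructuringElement(2,(25,25)))
    k=max(cv2.findContours(m,0,2)[0],key=cv2.contourArea); r=cv2.fitEllipse(cv2.convexHull(k)); print(th,r,onz(c,*r[0],213))
a=cv2.resize(c['image'][20:250,200:460],(780,690),interpolation=2)
cv2.imwrite('pics/w1z.png',a[:600]); 
P=cloud(c); q=P[90:230,250:390].reshape(-1,3); q=q[abs(q[:,2]-213)<3]; print(len(q),np.median(q,0),np.nanmax(q,0),np.nanmin(q,0))
E
```

```text
Traceback (most recent call last):
ValueError: max() iterable argument is empty
```

```bash
python3 - <<'E'
from h import *
c=L('w1'); g=c['image'].max(2); print(np.median(g[140:180,290:330]),g[100:140,235:270][::4,::3])
for th in (65,75,85):
    m=np.zeros(g.shape,np.uint8); m[85:240,240:395]=(g[85:240,240:395]<th)*255
    m=cv2.morphologyEx(m,cv2.MORPH_OPEN,cv2.getStructuringElement(2,(15,15)))
    k=cv2.findContours(m,0,2)[0]
    if not k: continue
    k=max(k,key=cv2.contourArea); h=cv2.convexHull(k)
    r=cv2.fitEllipse(h); r2=cv2.minEnclosingCircle(h); print(th,r,onz(c,*r[0],213),r2,onz(c,*r2[0],213))
a=cv2.resize(c['image'][20:250,200:460],(780,690),interpolation=2)
cv2.imwrite('pics/w1z.png',a[:600]); 
P=cloud(c); q=P[90:230,250:390].reshape(-1,3); q=q[abs(q[:,2]-213)<3]; print(len(q),np.median(q,0),np.nanmax(q,0),np.nanmin(q,0))
E
```

```text
54.0 [[153 154 156 147 148 149 113 135 149 144 125 115]
 [154 147 152 151 152 145 115 127 153 151 148 143]
 [154 153 150 148 148 142 110 146 146 149 141 104]
 [152 148 149 147 152 148 113 146 146 148 110 105]
 [145 147 147 148 145 146 113 134 145 138 107 100]
 [148 152 143 150 152 145 105 144 149 110  95  86]
 [149 153 149 150 145 146 107 142 143  95  89  84]
 [153 157 153 152 146 147 100 145 121  84  86  82]
 [141 153 149 147 150 131 105 138  80  82  84  81]
 [135 151 148 147 144 144 111 106  78  77  77  77]]
65 ((326.7300109863281, 179.25762939453125), (96.02655792236328, 138.4733428955078), 72.56757354736328) [650.79268668 165.0382017  213.        ] ((320.5, 164.0), 68.14883422851562) [634.00030696 158.29268762 213.        ]
75 ((320.656005859375, 158.20582580566406), (136.13816833496094, 148.3965606689453), 10.821870803833008) [627.7517893  158.46478684 213.        ] ((325.2790832519531, 157.7116241455078), 75.39641571044922) [627.2332827 163.38441   213.       ]
85 ((321.65576171875, 160.35385131835938), (133.7828369140625, 151.1527557373047), 23.3742618560791) [630.06315893 159.52924493 213.        ] ((327.5, 160.5), 77.79791259765625) [630.23505283 165.76363432 213.        ]
14486 [630.74706233 155.58269645 213.42468818] [709.27021209 231.71641175 215.96344842] [562.65940471  79.29179758 210.1134433 ]
```

View pics/w1z.png

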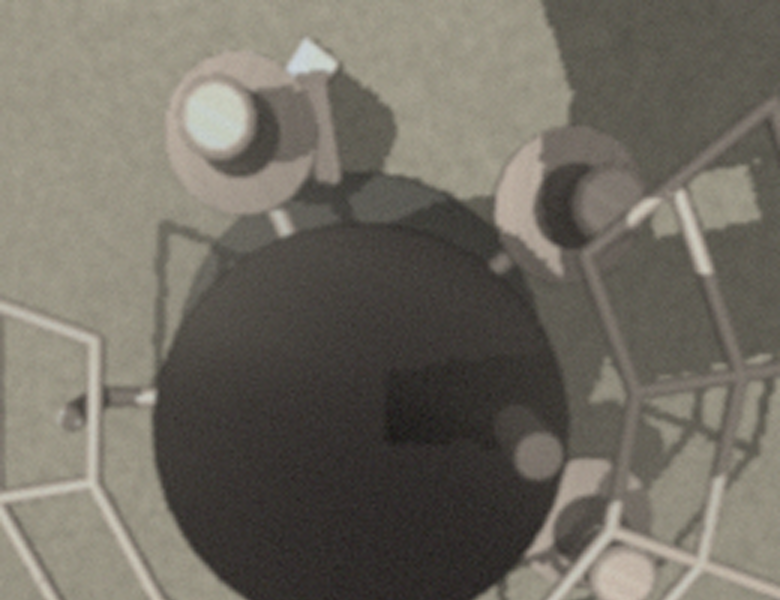

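```bash
python3 - <<'E'
from h import *
c=L('w1')
P=cloud(c); m=((abs(P[...,2]-213)<5)*255).astype(np.uint8); m[:80]=0;m[245:]=0;m[:,:235]=0;m[:,400:]=0
m=cv2.morphologyEx(m,cv2.MORPH_OPEN,cv2.getStructuringElement(2,(15,15)))
k=max(cv2.findContours(m,0,2)[0],key=cv2.contourArea)[:,0]
X=np.array([onz(c,u,v,213) for u,v in k])[:,:2]
from scipy.optimize import least_squares
r=least_squares(lambda p:np.hypot(*(X-p[:2]).T)-p[2],[635,155,75],loss='soft_l1',f_scale=1); print(r.x, np.hypot(*(X-r.x[:2]).T)[::15].round(1))
A=r.x[:2]
for n,u,v,z in(('h',378.7,171.7,265),('ptr',302,32.3,12),('ptr-base-z',302.,32.3,14),('prong',222.4,157,155)):
    p=onz(c,u,v,z)[:2]; d=p-A; print(n,p,np.hypot(*d),np.degrees(np.arctan2(d[1],d[0])))
E
```

```text
[634.59520283 156.75759519  70.48882984] [72.5 71.5 67.  56.8 68.1 72.4 69.1 74.  63.1 76.1 76.  65.4 75.9 65.9
 52.9 73.6 68.4 65.  71.1]
h [630.8841705  211.77061698] 55.1380479073065 93.85917447693218
ptr [475.8874405  131.75585939] 160.66499499678187 -171.04758724426446
ptr-base-z [476.19240418 131.84533166] 160.34982847866593 -171.06221069814666
prong [636.6066486   37.43628902] 119.33825883301164 -89.03423418597832
```

```bash
python3 - <<'E'
from h import *
A=np.array([635.2,156.3]); H=np.array([631.2,212.0]); r=55.; a0=np.degrees(np.arctan2(*(H-A)[::-1])); print(a0)
def hp(a,rr=r): return [A[0]+rr*np.cos(np.radians(a)),A[1]+rr*np.sin(np.radians(a)),245]
ph=lambda a:np.radians(a-90)
bot.move_to([H[0],H[1],330],Q(ph(a0)))
bot.servo_line([H[0],H[1],245],speed=100,until_force=15) and print('HIT')
bot.move_gripper(10,grip_force=40)
s=bot.read_state(); print(s['clock'],s['ee_pos'],s['grip_width'],s['ft_force'])
if 12<s['grip_width']<20:
  for a in np.linspace(a0,8.9,10)[1:]:
    bot.servo_line(hp(a),attitude=Q(ph(a)),speed=60)
    s=bot.read_state(); print(round(a,1),s['clock'],s['ee_pos'].round(1),s['grip_width'].round(1) ,s['ft_force'].round(1))
snap('top','t2');snap('scene','s2')
E
```

```text
94.1075467787176
6.2667 [631.04536423 212.04767444 245.21031011] 14.892281480005101 [-3.58240525  0.4886615   2.05623609]Traceback (most recent call last):
  File "<stdin>", line 12, in <module>
AttributeError: 'float' object has no attribute 'round'
```

```bash
python3 - <<'E'
from h import *
A=np.array([635.2,156.3]); r=55.
def hp(a,rr=r): return [A[0]+rr*np.cos(np.radians(a)),A[1]+rr*np.sin(np.radians(a)),245]
ph=lambda a:np.radians(a-90)
for a in np.linspace(94.1,8.9,10)[2:]:
    bot.servo_line(hp(a),attitude=Q(ph(a)),speed=60)
    s=bot.read_state(); print(round(a,1),s['clock'],s['ee_pos'].round(1),s['grip_width'] ,s['ft_force'].round(1))
bot.dwell(0.2)
snap('top','t2');snap('scene','s2')
E
python3 - <<'E'
from h import *
t=L('t2');s=L('s2')
a=cv2.resize(t['image'][85:215,190:330],None,fx=4,fy=4,interpolation=2);b=cv2.resize(s['image'][130:290,340:515],None,fx=3,fy=3,interpolation=2)
cv2.imwrite('pics/t2z.png',a);cv2.imwrite('pics/s2z.png',b)
E
```

```text
75.2 6.9 [649.8 210.6 245.2] 14.904353845858608 [5.  8.3 1.1]
65.7 7.2167 [658.4 207.6 245.2] 15.049985421410355 [ 6.4  9.2 -0.2]
56.2 7.5333 [666.5 203.3 245.2] 15.28320581434754 [ 7.9  9.3 -0.2]
46.8 7.85 [673.7 197.6 245.2] 14.887853456029566 [11.1  9.7 -0.8]
37.3 8.1667 [680.  190.8 245.2] 14.956159164056098 [10.6  9.1 -1.6]
27.8 8.4833 [684.9 183.  245.2] 15.249032081790073 [13.5  8.9 -1.5]
18.4 8.8 [688.4 174.4 245.2] 14.78279414782259 [1.  3.  2.7]
8.9 9.1167 [690.3 165.  245.2] 15.106257774133676 [6.8 2.8 1.2]
```

View pics/t2z.png

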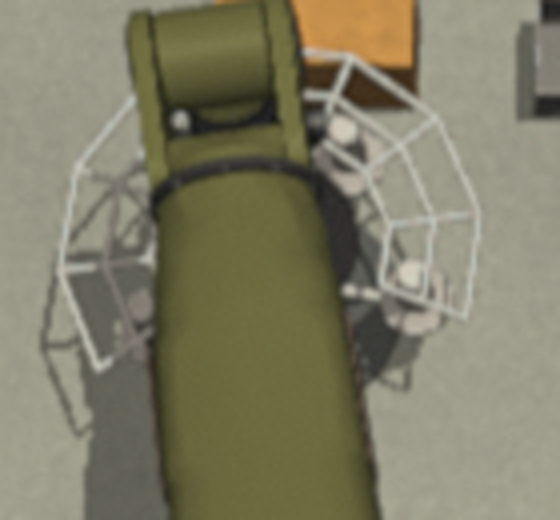

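View pics/s2z.png

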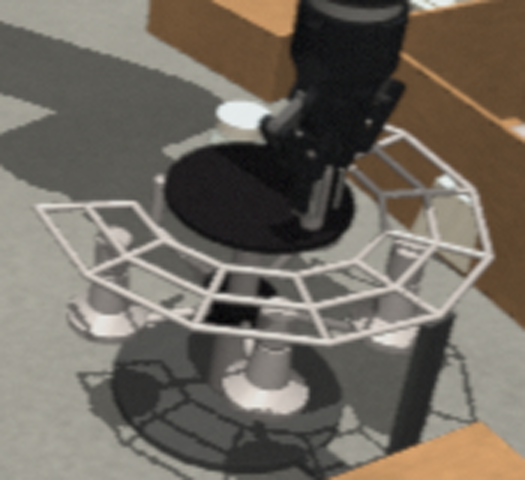

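```bash
python3 - <<'E'
from h import *
bot.move_gripper(60)
s=bot.read_state(); p=s['ee_pos']; bot.servo_line([p[0],p[1],345],speed=150)
bot.move_to([600,150,345],Q(np.radians(98.9))); snap('wrist','w2')
bot.servo_line([530,139,300],speed=200); snap('wrist','w3'); print(bot.read_state()['clock'])
E
```

```text
14.05
```

View pics/w2.png

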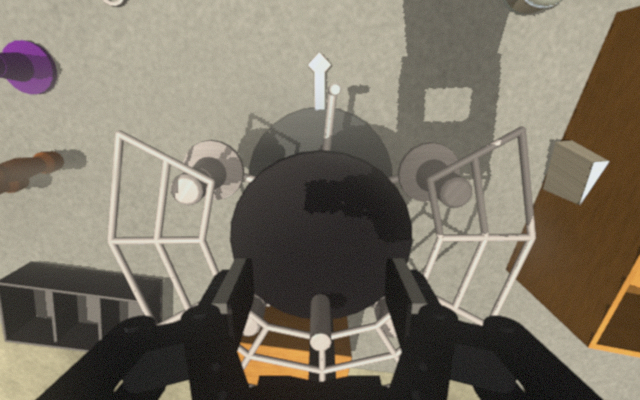

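View pics/w3.png

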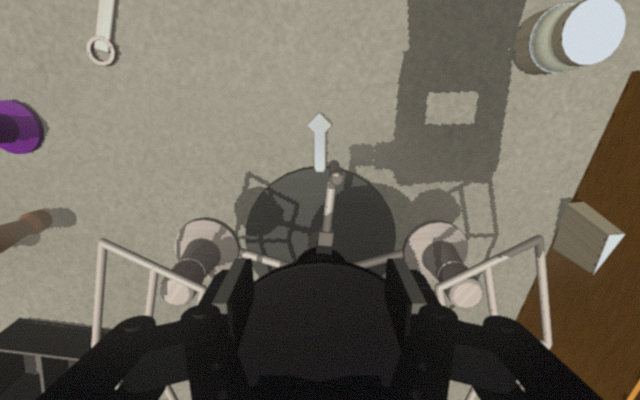

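```bash
python3 - <<'E'
from h import *
a,b=L('w2'),L('w3')
cv2.imwrite('pics/pz.png',np.hstack([cv2.resize(a['image'][45:125,295:375],(400,400),interpolation=2),cv2.resize(b['image'][105:185,295:375],(400,400),interpolation=2)]))
E
```

```text
(no output)
```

View pics/pz.png

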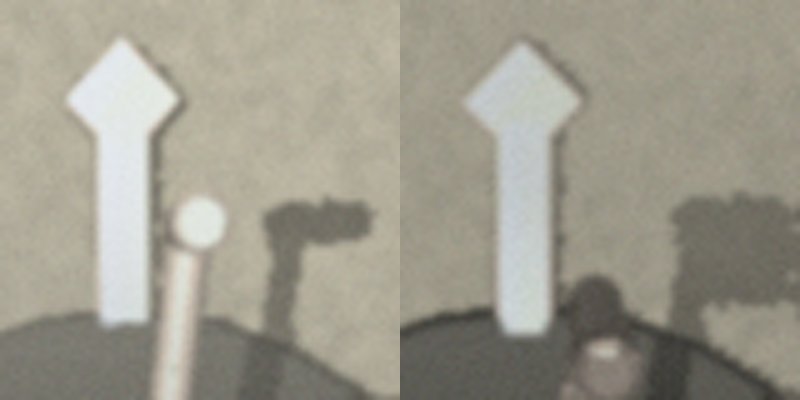

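```bash
python3 - <<'E'
from h import *
a,b=L('w2'),L('w3'); A=np.array([635.2,156.3])
p=onz(a,334.6,89.0,155); print(p,'proj w3',proj(b,p),proj(b,[p[0],p[1],105]))
pt=np.array([onz(a,295+122/5-.4,45+38/5-.4,12),onz(b,295+121/5-.4,105+40/5-.4,12)]); print('ptr',pt)
h=onz(a,320.5,341.5,265); print('handle',h,)
for d in (p[:2]-A,pt[0][:2]-A,pt[1][:2]-A,h[:2]-A): print(np.hypot(*d),np.degrees(np.arctan2(d[1],d[0])))
# handle top blob & disc in w2
e=a['T'][:3,3]; print(e)
E
```

```text
[517.13718876 151.19903973 155.        ] proj w3 (np.float64(335.879888190293), np.float64(179.34129025053247)) (np.float64(333.42144847423003), np.float64(166.59610665624464))
ptr [[475.43668419 130.90577432  12.        ]
 [475.24260087 130.51472595  12.        ]]
handle [690.92533162 165.67605    265.        ]
118.17295457326226 -177.52604704297238
161.7689209221945 -170.96844521550227
162.02237466897995 -170.8426475809263
56.50860906352976 9.550828878502514
[522.36714118 138.34549109 468.91033259]
```

```bash
python3 - <<'E'
from h import *
q=Q(np.radians(98.9))
s=bot.read_state();p=s['ee_pos']
bot.servo_line([480,110,300],speed=250)
bot.move_to([431,-292,260],q); bot.dwell(.1); snap('wrist','w4');snap('top','t4');snap('scene','s4'); print(bot.read_state()['clock'],bot.read_state()['ee_pos'],bot.read_state()['joint_positions'])
E
python3 - <<'E'
from h import *
t=L('t4');s=L('s4')
a=cv2.resize(t['image'][170:215,240:300],(533,400),interpolation=2)
cv2.imwrite('pics/t4z.png',a);cv2.imwrite('pics/s4z.png',cv2.resize(s['image'][160:260,350:450],(600,600),interpolation=2))
E
```

```text
16.1917 [ 431.34573583 -291.49358557  260.11344501] [-6.64662229e-01  2.26366212e-01  1.59047214e+00  4.21176408e-05
  1.32454799e+00 -2.39177658e+00]
```

View pics/w4.png

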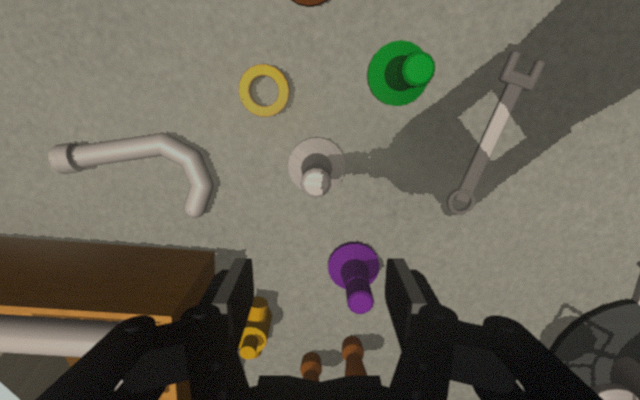

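View pics/t4z.png

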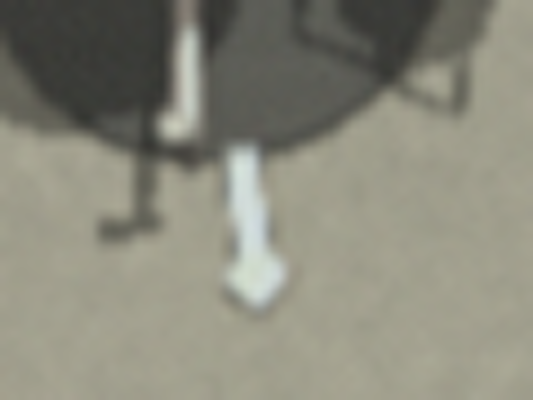

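View pics/s4z.png

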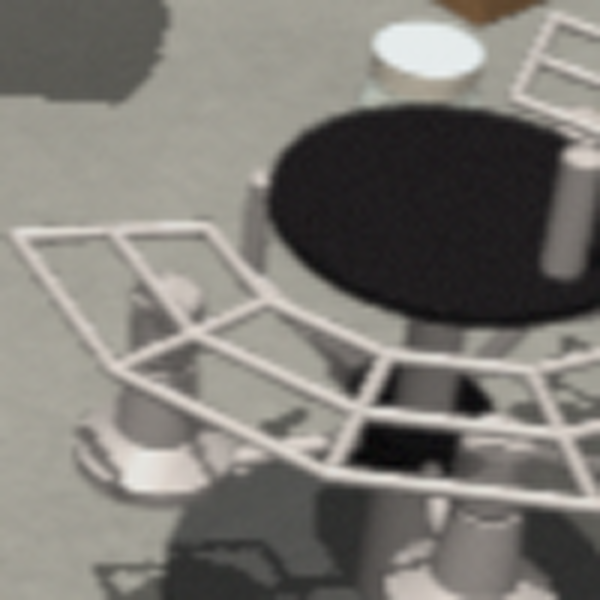

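```bash
python3 - <<'E'
from h import *
t,s,w=L('t4'),L('s4'),L('w4')
print('prong',onz(t,259.2,183.6,155),onz(s,392.9,189.1,155))
print('ptr',onz(t,240+256/8.88-.5,170+306/8.89-.5,12),'handle scene',onz(s,350+580/6-.4,160+155/6-.4,265))
# tap in wrist: bright top
P=cloud(w); m=(abs(P[...,2]-84)<6); m[:150]=0;m[215:]=0;m[:,:290]=0;m[:,345:]=0
v,u=np.nonzero(m); print('cloud top',len(u),np.median(P[m],0),(P[m].max(0)+P[m].min(0))/2)
print('px',onz(w,316,182,85),onz(w,316,182,82))
print('green',onz(w,419,69,85))
E
```

```text
prong [517.49400209 150.79980448 155.        ] [516.63094962 151.49699749 155.        ]
ptr [476.21552635 132.56536934  12.        ] handle scene [690.31712208 165.59192099 265.        ]
cloud top 710 [ 429.6844162  -294.67047941   84.97824896] [ 430.80957921 -294.42337188   83.05535343]
px [ 430.00238976 -293.89134888   85.        ] [ 430.76565421 -293.79948956   82.        ]
green [ 323.03403622 -225.44055217   85.        ]
```

```bash
python3 - <<'E'
from h import *
q=Q(np.radians(98.9)); X,Y=430.4,-294.0
bot.servo_line([X,Y,120],attitude=q,speed=150)
bot.servo_line([X,Y,69],speed=80,until_force=10) and print('HIT')
print(bot.read_state()['ee_pos'],bot.read_state()['ft_force'])
bot.move_gripper(20,grip_force=45)
s=bot.read_state(); print(s['clock'],s['ee_pos'],s['grip_width'],s['ft_force'])
bot.servo_line([X,Y,110],speed=100); bot.dwell(.2)
s=bot.read_state(); print(s['clock'],s['ee_pos'],s['grip_width'],s['ft_force'])
snap('scene','s5')
bot.servo_line([X,Y,300],speed=250)
bot.move_to([517.0,151.0,290],q); bot.dwell(.3)
s=bot.read_state(); print(s['clock'],s['ee_pos'],s['grip_width'],s['ft_force'])
snap('scene','s6');snap('wrist','w6')
cv2.imwrite('pics/s6z.png',cv2.resize(L('s6')['image'][90:260,320:500],(635,600),interpolation=2))
E
```

```text
[ 430.61043228 -294.15687475   69.35440665] [ 0.26162725 -0.64551988 -0.28189669]
18.45 [ 430.60306991 -294.26025059   69.49798375] 26.829380050247018 [-0.73642068 -0.27374748  5.23748281]
19.2083 [ 430.15905346 -293.78626454  109.3113212 ] 26.685328294472065 [ 0.85271691 -0.41940891 -1.96225012]
22.125 [517.10571284 150.57898445 290.02915516] 26.75010480066747 [ 0.0439346   0.32337791 -1.63414504]
```

View pics/s6z.png

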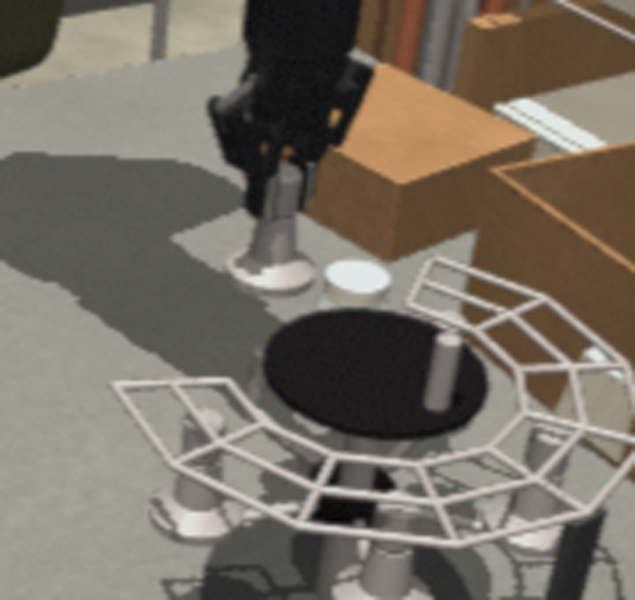

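View pics/w6.png

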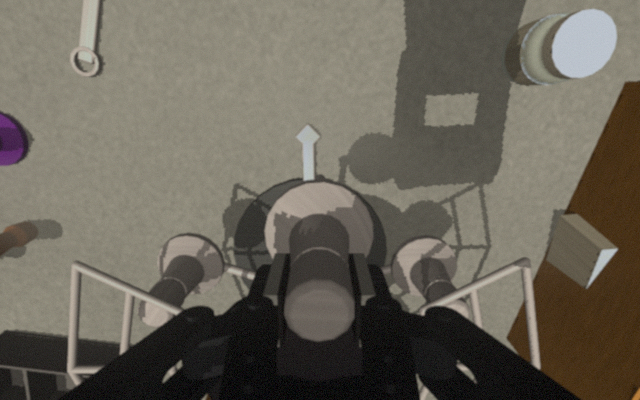

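```bash
cat >> h.py <<'E'
def F(n=4,dt=.03):
    f=[]
    for _ in range(n): bot.dwell(dt); f.append(bot.read_state()['ft_force'])
    return np.mean(f,0)
E
python3 - <<'E'
from h import *
w=L('w6'); print('flange front edge',onz(w,320,181,225), 'left/right',onz(w,265,228,225),onz(w,375,228,225))
bot.servo_line([517.0,151.0,232],speed=80)
f0=F(6); print('f0',f0,bot.read_state()['ee_pos'])
for z in (228,226,224,222,220,218,216,214):
    bot.servo_line([517.0,151.0,z],speed=25); f=F(3)-f0
    print(z,bot.read_state()['ee_pos'].round(2),f.round(2))
    if f[2]>4 or np.hypot(*f[:2])>4: break
print(bot.read_state()['clock'])
E
```

```text
flange front edge [486.53891734 146.87155871 225.        ] left/right [520.04476585 118.97311578 225.        ] [509.94549393 183.69222634 225.        ]
f0 [ 0.16007726  0.11443415 -2.22122436] [517.12903757 151.04604356 232.45064806]
228 [517.02 150.99 228.  ] [-0.32 -0.28 -0.02]
226 [517.   151.   226.01] [-0.12 -0.63 -0.14]
224 [516.99 151.   223.98] [-0.4  -0.36 -0.41]
222 [517.01 151.01 222.01] [0.24 0.4  0.09]
220 [516.99 151.   219.99] [ 0.21  0.27 -0.03]
218 [517.02 151.   218.01] [-0.32  0.02  0.  ]
216 [516.99 151.   215.99] [ 0.56 -0.57 -0.17]
214 [517.02 151.02 214.01] [-0.23 -0.9   0.48]
26.1583
```

No contact 10 mm below the prong top, so the prong is in the bore. I'll continue down.

```bash
python3 - <<'E'
from h import *
f0=np.array([0.1,0.1,-2.22])
for z in (206,198,190,184,181,179,178,177,176,175):
    bot.servo_line([517.0,151.0,z],speed=40); f=F(3)-f0
    print(z,bot.read_state()['ee_pos'].round(2),f.round(2))
    if f[2]>2.5 or np.hypot(*f[:2])>4: break
print(bot.read_state()['clock'])
snap('scene','s7'); cv2.imwrite('pics/s7z.png',cv2.resize(L('s7')['image'][90:260,320:500],(635,600),interpolation=2))
E
```

```text
206 [517.05 151.   206.04] [-0.41 -0.3  -0.05]
198 [517.03 151.   198.03] [-0.06 -0.14 -0.03]
190 [517.04 151.   190.04] [-0.06 -0.21  0.01]
184 [517.02 151.01 184.02] [ 0.12  0.37 -0.24]
181 [517.   150.99 181.01] [-0.16 -0.23  0.08]
179 [517.03 151.01 179.05] [-0.32 -0.59  0.23]
178 [517.02 151.   178.05] [-0.32 -0.74  1.41]
177 [517.01 151.01 177.03] [-0.69 -0.21  2.  ]
176 [517.02 151.01 176.05] [-1.09  0.01  3.11]
29.6583
```

View pics/s7z.png

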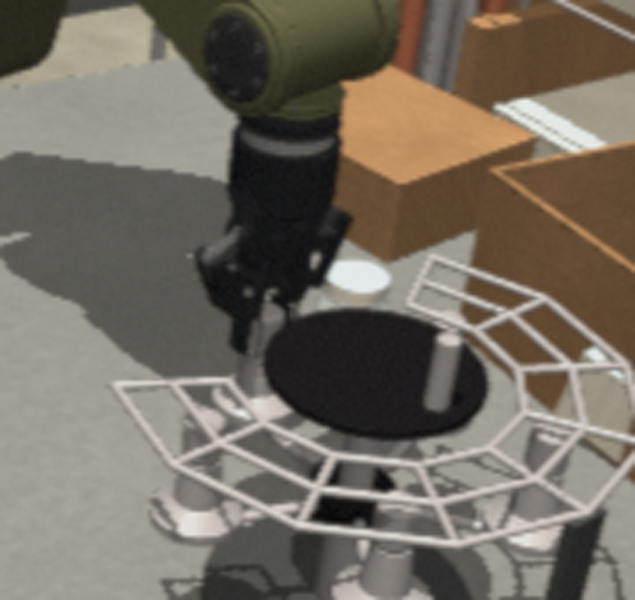

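It bottomed at underside ≈ 110 mm with a 1 N/mm rise, as expected. I'll release at the sag height.

```bash
python3 - <<'E'
from h import *
bot.servo_line([517.0,151.0,176.9],speed=20); print(F())
bot.move_gripper(36); bot.dwell(.3); bot.move_gripper(55); bot.dwell(.3)
print(F(),bot.read_state()['clock'])
bot.servo_line([517,151,270],speed=80)
bot.servo_line([517,151,320],speed=150); snap('wrist','w8')
bot.servo_line([440,139,340],speed=200);
bot.move_to([420,-150,340],Q(np.radians(98.9))); bot.dwell(.3)
snap('scene','s8');snap('top','t8'); print(bot.read_state()['clock'],F())
cv2.imwrite('pics/s8z.png',np.hstack([cv2.resize(L('s8')['image'][130:260,340:470],(400,400),interpolation=2),cv2.resize(L('t8')['image'][110:230,200:320],(400,400),interpolation=2)]))
E
```

```text
[-0.20211963  0.07614514  0.00739432]
[-0.00357672  0.09845453  0.02150455] 31.4083
35.325 [0.143134   0.02235691 0.31689502]
```

View pics/s8z.png

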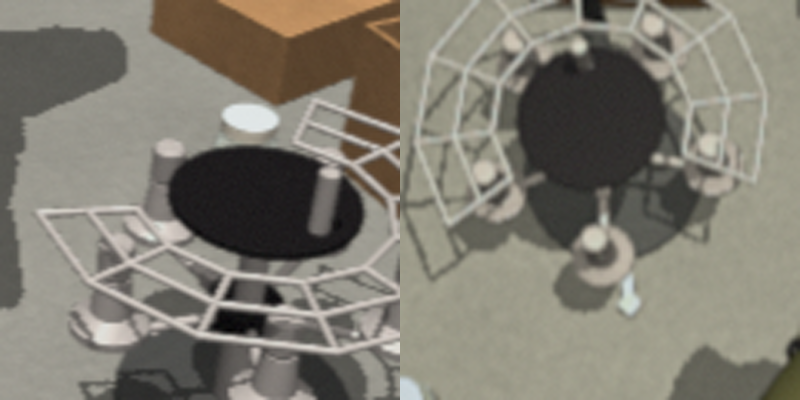

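View pics/w8.png

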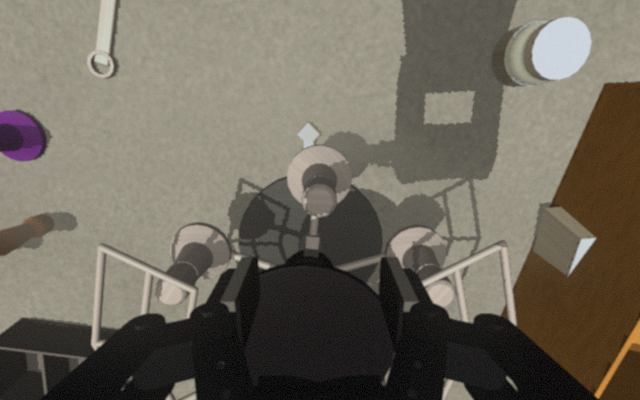

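```bash
python3 - <<'E'
from h import *
s,t,w=L('s8'),L('t8'),L('w8'); A=np.array([636.5,156.6])
h=onz(s,340+330/400*130-.4,130+172/400*130-.4,265); d=h[:2]-A; print('handle',h,np.degrees(np.arctan2(d[1],d[0])))
P=cloud(s); u,v=int(340+168*.325),int(130+148*.325); print('knob top depth',np.nanmedian(P[v-1:v+2,u-2:u+3].reshape(-1,3),0), 'ray z192',onz(s,340+168*.325-.4,130+147*.325-.4,192))
print('top ray',onz(t,200+194*.3-.4,110+238*.3-.4,192)); P=cloud(w); print('wrist top',np.nanmedian(P[203:212,314:325].reshape(-1,3),0))
s0=L('scene0')['image'].astype(int); d=abs(s['image'].astype(int)-s0).max(2)
cv2.imwrite('pics/full8.png',s['image'])
E
```

```text
handle [691.07961336 166.60398044 265.        ] 10.386540122905055
knob top depth [522.97688618 146.27807752 193.18454153] ray z192 [517.45191635 150.50375905 192.        ]
top ray [517.45508631 151.09813522 192.        ]
wrist top [522.08726521 152.12312851 192.9048538 ]
```

View pics/full8.png

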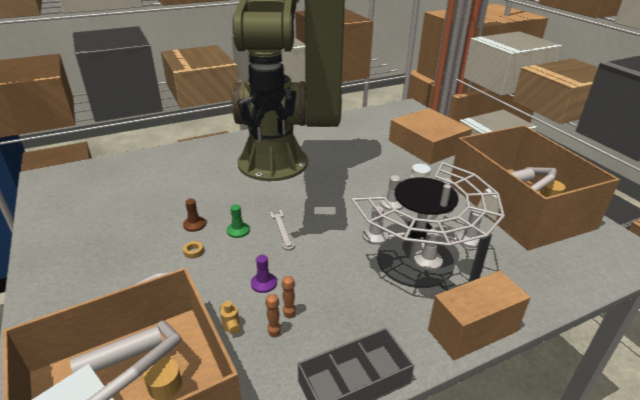

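The tap is hanging on the hook with its top at about 192–193 mm, the handle is about 1° off line, and every bystander looks where it was.

```bash
python3 -c "
from rig import bot
print(bot.finish_job(), bot.read_state()['clock'])"
```

```text
the job is handed in; nothing more can be done
the job is handed in; nothing more can be done
```

The tap head is hanging upright and released on the empty hook, with the hook at the pointer. I handed the job in at about 36 s; no verdict is reported.

**Rotor:** I gripped the handle and led it about 85° clockwise to the front. My last check put the handle about 1° off the pointer line, so the rotor is at about 0.02 rad.

**Hanging:** The prong measured at (517, 151) in three cameras, about 13.5 mm to one side of its nominal place. That is slightly more than the stated 12 mm, but within measuring error and inside the 18 mm limit. The bore went on at the first try. It bottomed with the underside at about 110 mm, and the force on the tool rose by no more than about 3 N. I released it at the natural sag.

**Last checks:**
- **Height:** the tap top is at 192–193 mm, where about 193 mm is expected.
- **Position:** the rays from the top and scene cameras put the knob at (517, 151). The depth-image points came out about 5 mm farther in x; I put that down to depth noise and edge effects, and relied on the rays.
- **Gripper and bystanders:** the gripper was clear of everything. No bystander looked moved compared with the first picture.

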